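# Wedge the rocking gauge stand

### The job

The green gauge stand on the bench rocks because its foot with the red collar is too short. With the fingertips, push the wooden wedge thin end first along the bench and under that foot until the stand is level and stops rocking, its other three feet all down on the bench; stop there, before the wedge shoves the stand along, and leave the wedge in place. Only push the wedge: do not pick it up, do not press on the stand, and leave the other things on the bench where they are.

Things in the scene. Friction and masses are not known exactly. Their poses are not given: they have to be found in the camera images.
- stand: Loose green dial-gauge stand, 2.5 kg, 196 mm tall. Base plate 210 x 170 mm, underside 30 mm up when level, on four ball feet (radius 12 mm) at its corners, 170 mm apart along x, 130 along y. Origin: centre of the base at the level of the good feet's soles; z up when level. Starts tipped some 4 degrees onto the short foot, about the line through left_foot and right_foot.
- short_foot (a point): Lowest point of the foot with the red collar and cap, at (85, 65, 8) mm in the stand's frame: 8 mm shorter than the others, so 8 mm above the bench when the stand is level. Pushing the wedge under it takes about 1 to 6 N while it rises and 7 to 12 N once opposite_foot is down.
- opposite_foot (a point): Lowest point of the foot diagonally opposite, at (-85, -65, 0) mm in the stand's frame; about 8 mm in the air at the start, sinks as the wedge goes in, and is down on the bench (height 0) when the rocking has stopped. Pushed on from there, the jammed wedge slides the whole stand along.
- left_foot (a point): Lowest point of the good foot at (-85, 65, 0) mm in the stand's frame, on the bench.
- right_foot (a point): Lowest point of the good foot at (85, -65, 0) mm in the stand's frame, on the bench.
- wedge: Loose pale wooden wedge lying flat on the bench, 110 mm long, 44 mm wide, 60 g; its top slopes evenly from 2 mm thick at the tip to 19 mm at the square butt. Origin: centre of its underside; x points to the tip, z up. It starts with its tip 25 to 70 mm short of the short foot and roughly pointing at it. Level is reached with the foot about 37 mm in from the tip.
- wedge_tip (a point): Middle of the wedge's thin edge, on the bench (55 mm along the wedge's x).
- wedge_butt (a point): Centre of the wedge's flat upright butt face, 44 mm wide and 19 mm high, 9.5 mm above the bench (-55 mm along the wedge's x); the face to push on.
- tape: Bystander: yellow roll of tape lying flat, 96 mm across, 40 mm high. Origin: centre of its underside.
- glue: Bystander: white glue bottle, 56 mm across, 150 mm high. Origin: centre of its underside.
- mug: Bystander: blue mug, 80 mm across, 90 mm high. Origin: centre of its underside.
- hammer: Bystander: hammer lying on the bench. Origin: underside, near its middle.
- driver: Bystander: orange-handled screwdriver lying on the bench. Origin: underside, near its middle.
- offcut: Bystander: wood offcut, 90 by 45 by 35 mm. Origin: centre of its underside.
Not all that is in view belongs to the job. There is more than one size of the wedge; the one meant has the size given above.

How it is judged:
By the outcome, as a careful person would: the job done as asked, in the order asked, and still so for the second after the job is handed in, with the robot touching nothing.
It also fails if it takes over 40 s, if anything falls off the work surface, if the arm or the gripper's body presses on something with over 40 N, if the wrist force passes 120 N, or if a joint passes its speed limit or range.

### The arm

A 7-joint arm with a two-finger parallel gripper is mounted at the origin on the work surface. World frame = base frame: x ahead of the robot, y to its left, z up, the work surface at z = 0. Lengths are in m, angles in rad, forces in N, time in s.
With the tool pointing down it reaches from about 0.425 to 0.875 m from the base axis. Payload 4.7 kg.
Tool frame: the origin (TCP) lies midway between the tips of the shut fingers; the grasp point (between the pads) lies 19 mm behind it (robot.hold_point_z is the distance from the TCP to the grasp point, in m); z points along the fingers, y is the direction in which the jaws open and shut (so a half turn about z gives the same grasp; the last joint's range is limited). The gripper opens to 85 mm and grips with 20 to 120 N. Pads are 22 mm wide; open, the fingers measure 114 mm over their backs; the gripper's body (76 mm by 85 mm) begins 54 mm behind the grasp point. The pads swing forward as they close: fully open they stand 13 mm farther back than shut.
Start: joints at [-1.209, 0.321, -0.07, 1.45, 0.023, 1.371, -0.057], TCP at [0.222, 0.611, 0.231] pointing down, gripper open.
Joint ranges: [-2.86, 2.86], [-0.3, 2.09], [-1.38, 1.24], [0.06, 2.45], [-1.56, 4.7], [0.09, 2.05], [-2.69, 2.69]. Speed limits (rad/s): [2.57, 2.57, 3.14, 3.14, 3.14, 3.14, 3.14].

### API

Orientations are given as a 3x3 rotation matrix whose columns are the frame's x, y, z axes.
In Python, from station import status, viewer, finish_job, robot gives the robot as it stands. The module is installed in compiled form; this text tells all that it offers.
- The arm moves only by the tool apply_moves, never from a script. Its argument "rows" is a list that holds one entry, the list of rows, each a list of 7 numbers: the shift along the tool's x, y, z in units of 0.6 m (1.0 is 0.6 m), then the turn, a rotation vector about the tool's x, y, z in units of 360 degrees (1.0 is 360 degrees), then the opening, from 0 (shut) to 1 (fully open). A call has exactly 8 rows; each row is the pose to reach, as a shift and turn from the pose commanded when the call began, along the tool's axes at that moment, turning the shorter way round; what a row does not reach only later rows make up. A row lasts 1/8 s, in which the tool goes at most 62.5 mm and 10.7 degrees, less where a joint would pass 70% of its speed; a pose out of reach is approached as far as the arm can. A call with a number of a shift or a turn outside -1 to 1 is refused whole. A call with a gripper value outside its range is refused whole. The fingers move at their own pace and stop on an object; the grip force is fixed at half the most. Time passes only in rows, so rows that repeat a pose let the fingers close, or fill a call up. It gives the time, the measured TCP pose, the force and the opening at its end, in the units of the state.
- status.get_state(): the state, without advancing time (a new reading comes with each control period).
- viewer.read_camera(name): name is "scene" or "top" or "wrist"; returns (picture, depth): 400x640x3 uint8, red, green, blue; 400x640 float32, m along the optical axis (not along the pixel's ray), 0 where there is no reading.
- viewer.get_calibration(name): a dict with "K" (3x3 intrinsics, pixels), "position" and "rotation" of the camera in the world; the wrist camera has in their place "mount" (4x4, takes a point from camera to tool coordinates, whose origin is the TCP and whose axes are the flange's). Camera axes: x right, y up, looking along -z (the intrinsics and any distortion apply to the point x, -y, -z); pixel columns grow to the right and rows downward; lengths in m; the calibration is good to about 2 mm. A picture is of the moment at which its call begins: read the wrist's pose just before it. get_calibration takes no time and is no camera call.
- finish_job(): hands the job in, once; it reports no verdict.
The state is a dict: "time": time; "joints": joint angles; "qvel": joint speeds; "joint_efforts": joint torques, N m; "tool_pos": TCP position; "tool_rot": TCP orientation; "contact_force": force on the tool from outside, world axes, zero at the start; "moment": the same for the moment, N m; "opening": finger opening in m.
Only numpy, scipy, OpenCV 4.12 (cv2) and the standard library are available. Lean on these libraries where they do the work, as an engineer would, in place of code of your own. Each camera call takes 0.05 s, during which the arm holds its last target. There are 200 camera calls.

## Working session

There is one attempt and no reset: what is moved stays moved. The work goes in short steps, Python scripts to look and compute and a tool call to move; the robot and the scene stay as the last step left them, time stands still between calls to the robot, and variables do not carry over. Pictures are saved under pics/ and viewed, about 8 in all and at most 12, crops included, and the job is handed in when it is done.

Besides the shell and the picture viewer there is one more tool, called after "Call:" as a command line: name --argument value ..., lists and objects as JSON in quotes. apply_moves: Moves the arm, as the interface text tells. Shifts and turns lie within -1 to 1; 1 stands for 0.6 m of shift or 360 degrees of turn. Its arguments: {"type":"object","properties":{"rows":{"type":"array"}},"required":["rows"]}

```bash
mkdir -p pics; cat > h.py <<'E'
import numpy as np, cv2
from station import status, viewer, finish_job, robot
def cam(n):
    s=status.get_state(); c=viewer.get_calibration(n); p,d=viewer.read_camera(n)
    if 'mount' in c:
        T=np.eye(4);T[:3,:3]=s['tool_rot'];T[:3,3]=s['tool_pos'];M=T@np.array(c['mount'])
    else:
        M=np.eye(4);M[:3,:3]=c['rotation'];M[:3,3]=c['position']
    return p,d,np.array(c['K']),M,c
def world(d,K,M):
    v,u=np.mgrid[:400,:640]
    x=(u-K[0,2])/K[0,0]*d; y=(v-K[1,2])/K[1,1]*d
    P=np.stack([x,-y,-d],-1)
    W=P@M[:3,:3].T+M[:3,3]; W[d==0]=np.nan
    return W
def save(n,p): cv2.imwrite('pics/'+n+'.png',p[...,::-1])
E
python3 - <<'E'
from h import *
np.set_printoptions(precision=4,suppress=True)
for n in('top','scene'):
    p,d,K,M,c=cam(n); save(n+'0',p); np.savez(n+'0',p=p,d=d,W=world(d,K,M)); print(n,K,M,[k for k in c])
s=status.get_state();print(s['time'],s['tool_pos'],s['tool_rot'],s['contact_force'])
E
```

```text
top [[392.0528   0.     310.5221]
 [  0.     392.0528 198.1919]
 [  0.       0.       1.    ]] [[ 0.0068  0.9914 -0.1309  0.4186]
 [-1.      0.0058 -0.0081 -0.004 ]
 [-0.0073  0.1309  0.9914  1.2457]
 [ 0.      0.      0.      1.    ]] ['K', 'position', 'rotation']
scene [[460.8812   0.     316.0067]
 [  0.     460.8812 200.7554]
 [  0.       0.       1.    ]] [[-0.8829 -0.2743  0.3811  1.1063]
 [ 0.4694 -0.5391  0.6993  0.9906]
 [ 0.0136  0.7963  0.6047  0.8987]
 [ 0.      0.      0.      1.    ]] ['K', 'position', 'rotation']
0.1 [0.2214 0.6106 0.2303] [[-0.9401  0.3408 -0.0005]
 [ 0.3408  0.9401 -0.0017]
 [-0.0001 -0.0018 -1.    ]] [-0.5127  0.1828  0.0141]
```

View pics/top0.png

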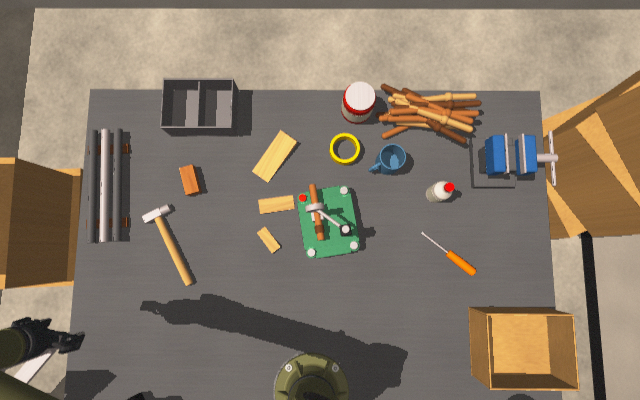

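View pics/scene0.png

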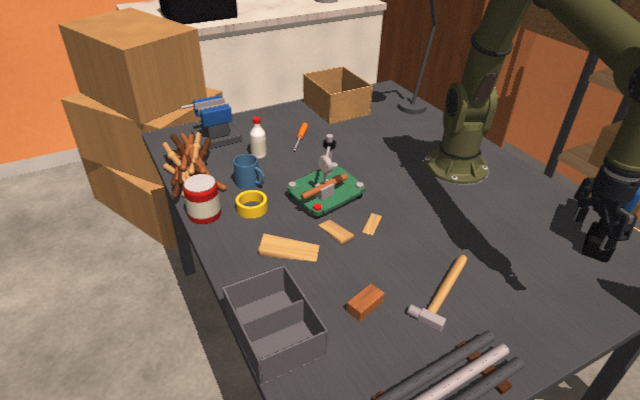

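Top view: there are three pale wedges, at (276,204) (middle size, by the red-capped foot at (303,197)), (275,155) (large) and (268,240) (small). I'll measure all three and crop in close.

```bash
cat > seg.py <<'E'
from h import *
np.set_printoptions(precision=4,suppress=True)
if __name__=='__main__':
    for n in('top','scene'):
        z=np.load(n+'0.npz');p,W=z['p'],z['W']
        hsv=cv2.cvtColor(p,cv2.COLOR_RGB2HSV)
        m=((hsv[...,0]>12)&(hsv[...,0]<28)&(hsv[...,1]>60)&(hsv[...,2]>140)).astype(np.uint8)
        k,l,st,ce=cv2.connectedComponentsWithStats(m)
        for i in range(1,k):
            q=W[l==i]; q=q[np.isfinite(q[:,0])]
            if st[i,4]<80 or len(q)<50 or np.median(q[:,2])>.05 or np.median(q[:,2])<-.02: continue
            r=cv2.minAreaRect((q[:,:2]*1000).astype(np.float32))
            A=np.c_[q[:,:2],np.ones(len(q))];g=np.linalg.lstsq(A,q[:,2],rcond=None)[0]
            print(n,ce[i].round(),st[i,4],'rect mm',r,'grad',g[:2],'z',np.percentile(q[:,2],[2,50,98]))
        r=((hsv[...,0]<6)|(hsv[...,0]>174))&(hsv[...,1]>170)&(hsv[...,2]>120)
        k,l,st,ce=cv2.connectedComponentsWithStats(r.astype(np.uint8))
        for i in range(1,k):
            if st[i,4]>15: print(n,'red',ce[i].round(),st[i,4],np.nanmedian(W[l==i],0))
    z=np.load('top0.npz');save('crop1',cv2.resize(z['p'][130:270,230:380],None,fx=5,fy=4.2*1,interpolation=cv2.INTER_CUBIC)[:600])
E
python3 seg.py
```

```text
top [414. 124.] 102 rect mm ((815.93994140625, -316.8680114746094), (101.8472671508789, 12.901182174682617), 86.86947631835938) grad [ 0.6293 -0.0773] z [0.0252 0.045  0.0517]
top [274. 156.] 1049 rect mm ((721.6580810546875, 125.98116302490234), (73.03944396972656, 168.86175537109375), 54.869384765625) grad [ 0.0783 -0.1241] z [-0.0013  0.0142  0.0278]
top [347. 146.] 109 rect mm ((741.8421020507812, -100.88668060302734), (78.39683532714844, 73.68279266357422), 0.6625692844390869) grad [0.2916 0.2016] z [-0.0034  0.0325  0.0417]
top [188. 179.] 345 rect mm ((635.7705688476562, 389.62408447265625), (87.0606918334961, 43.852142333984375), 14.992134094238281) grad [-0.0028  0.0073] z [0.0305 0.0343 0.0387]
top [276. 204.] 537 rect mm ((564.5159301757812, 117.06749725341797), (50.51069641113281, 114.2845230102539), 8.283891677856445) grad [-0.1151  0.1133] z [-0.0029  0.0094  0.0199]
top [172. 251.] 545 rect mm ((412.42938232421875, 438.9250793457031), (234.97625732421875, 32.146339416503906), 28.517230987548828) grad [ 0.1376 -0.2712] z [0.001  0.0228 0.0288]
top [268. 239.] 302 rect m
[... 1225 characters left out ...]
625, 115.09041595458984), (47.158058166503906, 116.76543426513672), 7.9085001945495605) grad [-0.0585  0.1196] z [0.0046 0.0142 0.0238]
scene [288. 248.] 1167 rect mm ((713.3552856445312, 111.6917953491211), (96.64838409423828, 170.51309204101562), 53.86252975463867) grad [ 0.0728 -0.1064] z [0.0034 0.0173 0.031 ]
scene [448. 284.] 602 rect mm ((415.99676513671875, 437.80255126953125), (236.28819274902344, 22.928359985351562), 28.120737075805664) grad [ 0.1029 -0.1973] z [0.0182 0.0265 0.0315]
scene red [256. 120.] 41 [ 0.6021 -0.3804  0.1517]
scene red [201. 195.] 291 [ 0.8882 -0.0971  0.108 ]
scene red [317. 207.] 40 [0.5821 0.0356 0.0504]
scene red [206. 220.] 92 [ 0.8885 -0.0942  0.0154]
```

View pics/crop1.png

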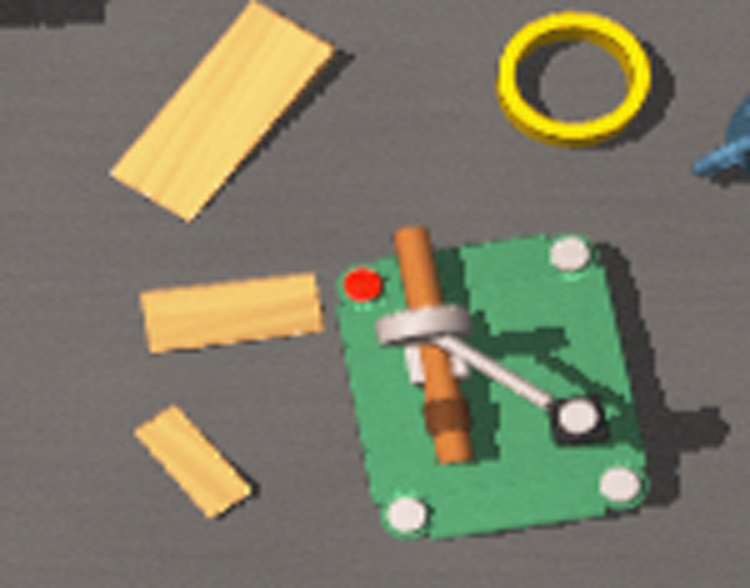

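The crop confirms it. The middle wedge (top px (276,204), 114x50 mm measured) matches 110x44 mm. Its butt faces +y and its tip points at the red foot. I'll move the shut fingers to a hover behind the butt.

Call:
apply_moves --rows '[[[-0.09,-0.05,0.01,0,0,0.025,0],[-0.18,-0.1,0.03,0,0,0.05,0],[-0.27,-0.155,0.05,0,0,0.075,0],[-0.36,-0.21,0.06,0,0,0.1,0],[-0.45,-0.26,0.08,0,0,0.125,0],[-0.54,-0.31,0.1,0,0,0.15,0],[-0.63,-0.365,0.12,0,0,0.172,0],[-0.72,-0.415,0.13,0,0,0.172,0]]]'

```text
time: 1.1
tool_pos: [0.5395, 0.2324, 0.153]
tool_rot: [[-0.141, 0.99, -0.001], [0.99, 0.141, -0.0], [-0.0, -0.001, -1.0]]
contact_force: [1.1, 0.7, 1.9]
opening: -0.0002
```

```bash
cat > look.py <<'E'
import sys
from h import *
np.set_printoptions(precision=4,suppress=True)
s=status.get_state();print(s['time'],s['tool_pos'],s['tool_rot'].tolist() if hasattr(s['tool_rot'],'tolist') else s['tool_rot'],s['contact_force'],s['opening'])
print(viewer.get_calibration('wrist')['mount'])
p,d,K,M,c=cam('wrist');W=world(d,K,M);np.savez(sys.argv[1],p=p,d=d,W=W);save(sys.argv[1],p)
E
python3 look.py w1
```

```text
1.1 [0.5395 0.2324 0.153 ] [[-0.14121907655984908, 0.9899778642694684, -0.0010003359663461862], [0.9899783602638612, 0.14121886382646429, -0.00028055095651054207], [-0.00013647292813292206, -0.0010299301066827606, -0.9999994603094121]] [1.0527 0.6809 1.9314] -0.0002372844960394511
[[-0.      0.9626  0.2709  0.0684]
 [ 1.     -0.      0.0001  0.0003]
 [ 0.0001  0.2709 -0.9626 -0.1421]
 [ 0.      0.      0.      1.    ]]
```

View pics/w1.png

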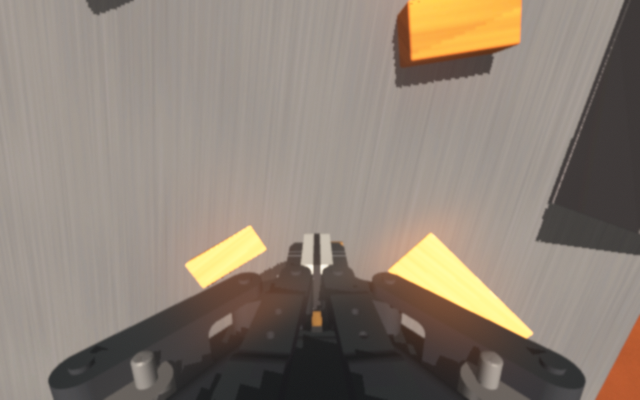

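The wrist camera faces away from the stand in this pose: the fingertips are at (317,245) and the target wedge is hidden behind the fingers. I'll use the fixed cameras for precise poses and a tilt measurement.

```bash
cat > tilt.py <<'E'
from h import *
np.set_printoptions(precision=4,suppress=True)
def fit(q):
    q=q[np.isfinite(q[:,0])]
    for _ in range(6):
        A=np.c_[q[:,:2]-q[:,:2].mean(0),np.ones(len(q))];g=np.linalg.lstsq(A,q[:,2],rcond=None)[0]
        r=q[:,2]-A@g; k=abs(r)<max(2.5*np.median(abs(r))*1.48,.0005); q=q[k]
    return g,len(q),r.std(),q[:,:2].mean(0)
def run(n,p,W):
    hsv=cv2.cvtColor(p,cv2.COLOR_RGB2HSV)
    g=((hsv[...,0]>60)&(hsv[...,0]<90)&(hsv[...,1]>90)&(hsv[...,2]>60))
    near=(abs(W[...,0]-.5)<.16)&(abs(W[...,1]+.03)<.16)&(W[...,2]>.02)&(W[...,2]<.08)
    gi=cv2.erode((g&near).astype(np.uint8),np.ones((3,3)))>0
    gg,N,sd,c=fit(W[gi]); print(n,'plate grad deg',np.degrees(gg[:2]),'z',gg[2],N,sd,'ctr',c)
    grey=(hsv[...,1]<40)&(abs(W[...,0]-.5)<.2)&(abs(W[...,1]+.0)<.25)&(abs(W[...,2])<.015)
    b,N,sd,c0=fit(W[grey]); print('  bench deg',np.degrees(b[:2]),'z',b[2],N,sd)
    print('  rel tilt deg',np.degrees(gg[:2]-b[:2]))
    rect=cv2.minAreaRect((W[g&near][:,:2]*1000).astype(np.float32));print('  green rect',rect)
    wh=(hsv[...,1]<45)&(hsv[...,2]>150)&near
    k,l,st,ce=cv2.connectedComponentsWithStats(wh.astype(np.uint8))
    for i in range(1,k):
        if st[i,4]>6: print('  white',ce[i],st[i,4],np.nanmedian(W[l==i],0))
    r=((hsv[...,0]<6)|(hsv[...,0]>174))&(hsv[...,1]>170)&near
    print('  red',r.sum(),np.nanmedian(W[r],0) if r.any() else '')
    wd=((hsv[...,0]>12)&(hsv[...,0]<28)&(hsv[...,1]>60)&(hsv[...,2]>140)&(abs(W[...,0]-.565)<.05)&(abs(W[...,1]-.09)<.12)&(W[...,2]<.03))
    k,l,st,ce=cv2.connectedComponentsWithStats(wd.astype(np.uint8))
    if k>1:
        i=1+st[1:,4].argmax(); q=W[l==i]
        print('  wedge',st[i],cv2.minAreaRect((q[:,:2]*1000).astype(np.float32)),q.mean(0))
if __name__=='__main__':
    import sys
    for n in('top','scene'):
        if len(sys.argv)>1: z=np.load(n+'0.npz');run(n,z['p'],z['W'])
        else: p,d,K,M,c=cam(n);save(n+'_now',p);run(n,p,world(d,K,M))
E
python3 tilt.py 0; python3 -c "
from h import *
print(status.get_state()['joints'])"
```

```text
top plate grad deg [-1.9747 -3.8182] z 0.04551782366235743 1897 0.0022556643190554536 ctr [ 0.5005 -0.0537]
  bench deg [-0.0084 -0.0099] z -0.0004894040382278045 14280 0.0023310211425712725
  rel tilt deg [-1.9663 -3.8083]
  green rect ((506.01214599609375, -46.712860107421875), (207.92747497558594, 167.73590087890625), 9.773994445800781)
  white [343.4231 189.8269] 52 [ 0.6023 -0.0956  0.0545]
  white [353.3585 244.8302] 53 [ 0.4343 -0.1229  0.0628]
  white [310.9184 252.2449] 49 [0.4125 0.0031 0.054 ]
  red 41 [0.5804 0.0321 0.0473]
  wedge [258 195  37  19 537] ((564.5159301757812, 117.06749725341797), (50.51069641113281, 114.2845230102539), 8.283891677856445) [0.5637 0.1163 0.0091]
scene plate grad deg [-2.2287 -4.2388] z 0.04727998613646775 806 0.0020577479522986206 ctr [ 0.5115 -0.0217]
  bench deg [-0.0464 -0.1345] z 0.003959183402927052 8309 0.0018148393449599844
  rel tilt deg [-2.1823 -4.1043]
  green rect ((509.145751953125, -43.021446228027344), (208.49044799804688, 173.7637939453125), 7.474528789520264)
  white [334.45 164.05] 20 [ 0.432  -0.1195  0.0677]
  white [292.2667 183.8333] 30 [ 0.6032 -0.0939  0.0586]
  white [359.3 183.9] 30 [0.4132 0.0042 0.0588]
  red 40 [0.5821 0.0356 0.0504]
  wedge [319 220  35  24 397] ((563.02587890625, 115.09041595458984), (47.158058166503906, 116.76543426513672), 7.9085001945495605) [0.5638 0.1229 0.0142]
[-0.72993339  0.24631036  0.34142574  1.72198607 -0.07982489  1.1877357
 -0.2372082 ]
```

Call:
apply_moves --rows '[[[-0.03,0.0157,0.05,0,0,0,0],[-0.05,0.0157,0.1,0,0,0,0],[-0.06,0.0157,0.15,0,0,0,0],[-0.06,0.0157,0.19,0,0,0,0],[-0.06,0.0157,0.22,0,0,0,0],[-0.06,0.0157,0.235,0,0,0,0],[-0.06,0.0157,0.243,0,0,0,0],[-0.06,0.0157,0.243,0,0,0,0]]]'

```text
time: 2.15
tool_pos: [0.5539, 0.2, 0.0085]
tool_rot: [[-0.142, 0.99, 0.001], [0.99, 0.142, 0.0], [0.0, 0.001, -1.0]]
contact_force: [0.2, 0.2, 0.7]
opening: -0.0001
```

```bash
python3 - <<'E'
from h import *
s=status.get_state();print(s['time'],s['tool_pos'],s['contact_force'])
p=cam('top')[0];q=cam('scene')[0]
a=cv2.resize(p[150:270,230:350],(400,400));b=cv2.resize(q[170:290,280:400],(400,400))
save('c2',np.hstack([a,b]))
E
```

```text
2.15 [0.55387204 0.19995625 0.00846011] [0.17313143 0.17562688 0.71437374]
```

View pics/c2.png

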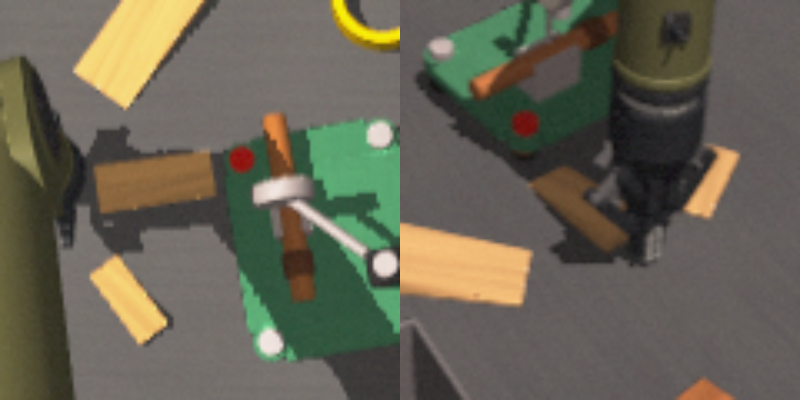

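Top view: wedge butt at (95,185) with the gripper just behind it, and tip pointing at the red foot at (242,160). First push is 60 mm.

Call:
apply_moves --rows '[[[-0.015,0,0,0,0,0,0],[-0.025,0,0,0,0,0,0],[-0.035,0,0,0,0,0,0],[-0.05,0,0,0,0,0,0],[-0.065,0,0,0,0,0,0],[-0.08,0,0,0,0,0,0],[-0.09,0,0,0,0,0,0],[-0.1,0,0,0,0,0,0]]]'

```text
time: 3.25
tool_pos: [0.5618, 0.1424, 0.0082]
tool_rot: [[-0.143, 0.99, -0.0], [0.99, 0.143, 0.003], [0.003, 0.0, -1.0]]
contact_force: [-1.0, 5.2, 0.5]
opening: 0.0002
```

```bash
python3 tilt.py
```

```text
top plate grad deg [-1.2686 -2.2351] z 0.04522512781576885 1867 0.002205158477522836 ctr [ 0.4994 -0.054 ]
  bench deg [-0.0252 -0.0225] z -0.0004849322526475944 10343 0.0023214979575120155
  rel tilt deg [-1.2434 -2.2126]
  green rect ((505.28045654296875, -48.009178161621094), (207.77122497558594, 168.3955841064453), 9.960391998291016)
  white [344.   190.25] 48 [ 0.6016 -0.097   0.0548]
  white [311.1765 252.3725] 51 [0.4125 0.0031 0.055 ]
  red 43 [0.5773 0.0318 0.0508]
  wedge [274 196  24  12 138] ((575.504638671875, 86.71302795410156), (26.06131935119629, 79.4810562133789), 17.810569763183594) [0.5748 0.0849 0.0113]
scene plate grad deg [-0.7467 -2.3637] z 0.05037399904520774 96 0.0018192057890192746 ctr [ 0.5447 -0.0875]
  bench deg [-0.0569 -0.1531] z 0.0039335074188403185 7527 0.0017944758492188918
  rel tilt deg [-0.6899 -2.2107]
  green rect ((516.5198974609375, -43.26624298095703), (191.55838012695312, 174.41270446777344), 11.714972496032715)
  white [292.1333 183.3667] 30 [ 0.6018 -0.0946  0.0596]
  white [360.1667 183.875 ] 24 [0.4123 0.0067 0.0597]
  red 40 [0.5821 0.034  0.054 ]
  wedge [333 233   2   3   5] ((578.841552734375, 131.73458862304688), (4.8820576667785645, 0.811872661113739), 18.853759765625) [0.579  0.1318 0.0155]
```

Lifting smoothly: 2.5° of tilt left, which is about 29 mm more of push. The stand hasn't moved. Next push is 22 mm.

Call:
apply_moves --rows '[[[-0.006,0,0,0,0,0,0],[-0.012,0,0,0,0,0,0],[-0.018,0,0,0,0,0,0],[-0.024,0,0,0,0,0,0],[-0.029,0,0,0,0,0,0],[-0.033,0,0,0,0,0,0],[-0.036,0,0,0,0,0,0],[-0.037,0,0,0,0,0,0]]]'

```text
time: 4.35
tool_pos: [0.5653, 0.1185, 0.0082]
tool_rot: [[-0.142, 0.99, 0.0], [0.99, 0.142, 0.0], [0.0, 0.0, -1.0]]
contact_force: [-1.3, 4.8, 0.4]
opening: 0.0002
```

```bash
python3 tilt.py|grep -v bench
```

```text
top plate grad deg [-0.2475 -0.3293] z 0.045033088191657786 1797 0.002262734923320955 ctr [ 0.4992 -0.0534]
  rel tilt deg [-0.2274 -0.322 ]
  green rect ((504.40447998046875, -49.767608642578125), (207.39100646972656, 168.39334106445312), 10.0156888961792)
  white [345.7931 189.6897] 29 [ 0.6022 -0.1029  0.0561]
  white [311.7959 252.6531] 49 [0.4096 0.0002 0.0552]
  red 41 [0.5762 0.0289 0.0546]
  wedge [282 196  16  11  90] ((576.1131591796875, 73.85064697265625), (25.40702247619629, 54.663970947265625), 18.123844146728516) [0.5765 0.07   0.0125]
scene plate grad deg [-1.3711 -2.3154] z 0.048689973750146553 50 0.0016833026310293401 ctr [0.4535 0.0049]
  rel tilt deg [-1.2982 -2.1568]
  green rect ((507.1086120605469, -47.766334533691406), (207.46218872070312, 174.01075744628906), 9.836220741271973)
  white [291.1333 182.0667] 15 [ 0.6024 -0.1     0.0605]
  white [359.4688 183.5625] 32 [0.4107 0.0039 0.0591]
  red 42 [0.5811 0.0337 0.0581]
```

Call:
apply_moves --rows '[[[-0.001,0,0,0,0,0,0],[-0.002,0,0,0,0,0,0],[-0.003,0,0,0,0,0,0],[-0.004,0,0,0,0,0,0],[-0.005,0,0,0,0,0,0],[-0.005,0,0,0,0,0,0],[-0.005,0,0,0,0,0,0],[-0.005,0,0,0,0,0,0]]]'

```text
time: 5.45
tool_pos: [0.5657, 0.1155, 0.0082]
tool_rot: [[-0.142, 0.99, 0.0], [0.99, 0.142, 0.0], [0.0, 0.0, -1.0]]
contact_force: [-1.1, 5.1, 1.5]
opening: -0.0001
```

```bash
cat > t2.py <<'E'
from tilt import *
print(status.get_state()['contact_force'])
G=[]
for i in range(4):
    p,d,K,M,c=cam('top');W=world(d,K,M)
    hsv=cv2.cvtColor(p,cv2.COLOR_RGB2HSV)
    near=(abs(W[...,0]-.5)<.16)&(abs(W[...,1]+.03)<.16)&(W[...,2]>.02)&(W[...,2]<.08)
    g=((hsv[...,0]>60)&(hsv[...,0]<90)&(hsv[...,1]>90)&(hsv[...,2]>60))&near
    g=cv2.erode(g.astype(np.uint8),np.ones((3,3)))>0
    G.append(np.degrees(fit(W[g])[0][:2]))
print(np.array(G),np.mean(G,0)); save('top_l',p)
run('top',p,W)
E
python3 t2.py|grep -v bench
```

```text
[-1.0512  5.1015  1.5159]
[[-0.0389 -0.1142]
 [-0.0839 -0.2596]
 [-0.0569 -0.1505]
 [-0.1568 -0.2308]] [-0.0841 -0.1888]
top plate grad deg [-0.1568 -0.2308] z 0.04506623751622875 1806 0.0022156003637163455 ctr [ 0.4992 -0.0515]
  rel tilt deg [-0.1269 -0.2447]
  green rect ((504.28924560546875, -49.711639404296875), (207.15367126464844, 168.3456268310547), 10.0790433883667)
  white [346.2857 189.4762] 21 [ 0.6044 -0.104   0.0538]
  white [311.8235 252.6471] 51 [0.4096 0.0002 0.0549]
  red 40 [0.5766 0.0288 0.0545]
  wedge [285 196  13  10  84] ((575.6290283203125, 68.41548156738281), (24.90923309326172, 43.94740295410156), 15.324918746948242) [0.5767 0.0676 0.0129]
```

Call:
apply_moves --rows '[[[-0.0005,0,0,0,0,0,0],[-0.001,0,0,0,0,0,0],[-0.0015,0,0,0,0,0,0],[-0.002,0,0,0,0,0,0],[-0.0025,0,0,0,0,0,0],[-0.0025,0,0,0,0,0,0],[-0.0025,0,0,0,0,0,0],[-0.0025,0,0,0,0,0,0]]]'

```text
time: 6.65
tool_pos: [0.5658, 0.1146, 0.0082]
tool_rot: [[-0.142, 0.99, 0.0], [0.99, 0.142, 0.001], [0.001, 0.0, -1.0]]
contact_force: [0.2, 5.4, 1.7]
opening: 0.0002
```

```bash
python3 t2.py|grep -v bench
```

```text
[0.1961 5.4133 1.748 ]
[[-0.0846 -0.1261]
 [-0.047  -0.1751]
 [-0.023  -0.2364]
 [-0.0534 -0.0702]] [-0.052 -0.152]
top plate grad deg [-0.0534 -0.0702] z 0.044987017576039304 1868 0.0022654309049892074 ctr [ 0.5001 -0.0524]
  rel tilt deg [-0.0279 -0.0582]
  green rect ((504.69390869140625, -49.526573181152344), (207.30128479003906, 167.96881103515625), 9.884490013122559)
  white [346.5263 189.6842] 19 [ 0.6022 -0.1059  0.0544]
  white [312.   252.75] 48 [0.4096 0.0002 0.0554]
  red 41 [0.5767 0.0289 0.0543]
  wedge [286 196  12   7  74] ((578.3963623046875, 66.44313049316406), (19.7354793548584, 35.045562744140625), 1.774138331413269) [0.5787 0.066  0.0128]
```

Call:
apply_moves --rows '[[[-0.0005,0,0,0,0,0,0],[-0.001,0,0,0,0,0,0],[-0.0015,0,0,0,0,0,0],[-0.002,0,0,0,0,0,0],[-0.002,0,0,0,0,0,0],[-0.002,0,0,0,0,0,0],[-0.002,0,0,0,0,0,0],[-0.002,0,0,0,0,0,0]]]'

```text
time: 7.85
tool_pos: [0.5659, 0.114, 0.0082]
tool_rot: [[-0.143, 0.99, -0.0], [0.99, 0.143, 0.001], [0.001, 0.0, -1.0]]
contact_force: [-0.8, 6.4, 1.9]
opening: 0.0001
```

```bash
python3 t2.py|grep -v bench
```

```text
[-0.7581  6.4058  1.9365]
[[-0.0507  0.0032]
 [-0.0928 -0.1342]
 [-0.0303 -0.1466]
 [-0.1944 -0.1238]] [-0.0921 -0.1003]
top plate grad deg [-0.1944 -0.1238] z 0.04510695640482555 1868 0.0021986478441348148 ctr [ 0.4998 -0.0533]
  rel tilt deg [-0.1981 -0.109 ]
  green rect ((504.756103515625, -49.77574157714844), (207.40318298339844, 168.39266967773438), 9.839238166809082)
  white [346.6 189.2] 15 [ 0.6051 -0.1059  0.0528]
  white [311.9  252.62] 50 [0.4096 0.0002 0.054 ]
  red 42 [0.5767 0.0288 0.0547]
  wedge [285 196  13  10  78] ((573.561279296875, 67.80939483642578), (29.397550582885742, 37.72944641113281), 0.6316941976547241) [0.5767 0.0669 0.0132]
```

Call:
apply_moves --rows '[[[-0.0005,0,0,0,0,0,0],[-0.001,0,0,0,0,0,0],[-0.0015,0,0,0,0,0,0],[-0.002,0,0,0,0,0,0],[-0.002,0,0,0,0,0,0],[-0.002,0,0,0,0,0,0],[-0.002,0,0,0,0,0,0],[-0.002,0,0,0,0,0,0]]]'

```text
time: 9.05
tool_pos: [0.566, 0.1134, 0.0082]
tool_rot: [[-0.143, 0.99, -0.0], [0.99, 0.143, 0.002], [0.002, 0.0, -1.0]]
contact_force: [-1.7, 6.9, 2.0]
opening: -0.0001
```

```bash
python3 t2.py|grep -v bench
```

```text
[-1.7284  6.8951  1.9647]
[[-0.113  -0.0777]
 [-0.1112 -0.0539]
 [-0.0455 -0.1032]
 [-0.099  -0.1609]] [-0.0922 -0.0989]
top plate grad deg [-0.099  -0.1609] z 0.044958808086443744 1894 0.0022697428407965317 ctr [ 0.4986 -0.0523]
  rel tilt deg [-0.0664 -0.1514]
  green rect ((504.11956787109375, -49.74781036376953), (207.1143341064453, 168.31463623046875), 9.953412055969238)
  white [346.7143 189.2143] 14 [ 0.6053 -0.1059  0.0528]
  white [311.9  252.62] 50 [0.4097 0.0002 0.0548]
  red 41 [0.5767 0.0287 0.0551]
  wedge [285 196  13  10  76] ((576.2402954101562, 68.8843994140625), (23.503320693969727, 45.81683349609375), 21.958351135253906) [0.5769 0.0665 0.0125]
```

Call:
apply_moves --rows '[[[-0.0005,0,0,0,0,0,0],[-0.001,0,0,0,0,0,0],[-0.0015,0,0,0,0,0,0],[-0.002,0,0,0,0,0,0],[-0.002,0,0,0,0,0,0],[-0.002,0,0,0,0,0,0],[-0.002,0,0,0,0,0,0],[-0.002,0,0,0,0,0,0]]]'

```text
time: 10.25
tool_pos: [0.5661, 0.1129, 0.0082]
tool_rot: [[-0.143, 0.99, -0.0], [0.99, 0.143, 0.003], [0.003, 0.0, -1.0]]
contact_force: [-1.6, 9.5, 2.0]
opening: -0.0002
```

```bash
sed -i 's/range(4)/range(8)/' t2.py; python3 t2.py|grep -v bench
```

```text
[-1.6209  9.4778  2.0441]
[[-0.0256 -0.1708]
 [ 0.0068 -0.0747]
 [ 0.0001 -0.001 ]
 [-0.0653 -0.2548]
 [-0.0118  0.0229]
 [ 0.0445 -0.1763]
 [-0.0294 -0.048 ]
 [ 0.0196 -0.1323]] [-0.0076 -0.1044]
top plate grad deg [ 0.0196 -0.1323] z 0.045101800633840713 1855 0.0021921200794806084 ctr [ 0.4986 -0.0529]
  rel tilt deg [ 0.0478 -0.1049]
  green rect ((504.5232849121094, -49.447479248046875), (207.9015350341797, 167.69252014160156), 9.91451644897461)
  white [346.7857 189.3571] 14 [ 0.6051 -0.1061  0.0543]
  white [311.9388 252.6939] 49 [0.4097 0.0002 0.0546]
  red 40 [0.5767 0.0288 0.0548]
  wedge [287 196  11   9  66] ((575.3406372070312, 64.71150207519531), (25.938201904296875, 32.032657623291016), 2.173229694366455) [0.5789 0.0643 0.012 ]
```

Force jumped to 9.6 N, in the 7–12 N range for the jammed wedge, with the plate level to about 0.1°. I'll stop here and back straight off.

Call:
apply_moves --rows '[[[0.005,0,0,0,0,0,0],[0.02,0,0,0,0,0,0],[0.05,0,0,0,0,0,0],[0.09,0,0,0,0,0,0],[0.12,0,-0.04,0,0,0,0],[0.15,0,-0.12,0,0,0,0],[0.2,0,-0.2,0,0,0,0],[0.28,0,-0.25,0,0,0,0]]]'

```text
time: 11.65
tool_pos: [0.5439, 0.2765, 0.161]
tool_rot: [[-0.138, 0.99, 0.004], [0.99, 0.138, 0.0], [-0.0, 0.004, -1.0]]
contact_force: [-0.1, 0.9, -0.0]
opening: -0.0001
```

```bash
python3 t2.py; python3 - <<'E'
from tilt import *
p,d,K,M,c=cam('scene');run('scene',p,world(d,K,M))
t=cam('top')[0]
save('c3',np.hstack([cv2.resize(t[150:270,240:360],(400,400)),cv2.resize(p[160:260,280:380],(400,400))]))
E
```

```text
[-0.149   0.9358 -0.0205]
[[-0.0928 -0.0269]
 [-0.0062 -0.1292]
 [-0.038  -0.0501]
 [-0.0841 -0.1183]
 [ 0.0479 -0.0773]
 [-0.035  -0.1488]
 [-0.0312 -0.0789]
 [-0.0248 -0.1247]] [-0.033  -0.0943]
top plate grad deg [-0.0248 -0.1247] z 0.04504709656894675 1856 0.002208950742962301 ctr [ 0.4988 -0.054 ]
  bench deg [-0.0237  0.0065] z -0.0004952547805081587 14545 0.0023188967836251283
  rel tilt deg [-0.001  -0.1311]
  green rect ((505.19183349609375, -49.73699951171875), (207.13052368164062, 168.0034942626953), 9.714115142822266)
  white [344.58 190.52] 50 [ 0.6005 -0.0998  0.0538]
  white [354.5 245.5] 52 [ 0.4328 -0.1277  0.0554]
  white [311.1515 253.3939] 33 [0.4067 0.0031 0.0552]
  red 40 [0.5765 0.0288 0.0549]
  wedge [280 194  19  12 134] ((577.4658813476562, 73.35166931152344), (35.11040496826172, 57.96350860595703), 6.770272254943848) [0.5809 0.0726 0.0116]
scene plate grad deg [-0.5343 -0.9026] z 0.04940893147532029 223 0.001821605407756383 ctr [ 0.5366 -0.0717]
  bench deg [-0.0644 -0.15  ] z 0.0039615497474674065 7800 0.0018377817514501427
  rel tilt deg [-0.4699 -0.7526]
  green rect ((506.31011962890625, -46.21124267578125), (211.30056762695312, 172.61520385742188), 9.701981544494629)
  white [334.4    165.6667] 15 [ 0.431  -0.1234  0.0602]
  white [292.1724 182.8966] 29 [ 0.6014 -0.097   0.0593]
  white [360.5294 183.8824] 17 [0.4121 0.0067 0.0604]
  red 45 [0.5812 0.0342 0.058 ]
  wedge [309 215  19  15  67] ((589.227294921875, 56.461727142333984), (10.179707527160645, 96.87704467773438), 5.8253092765808105) [0.589  0.0636 0.0136]
```

View pics/c3.png

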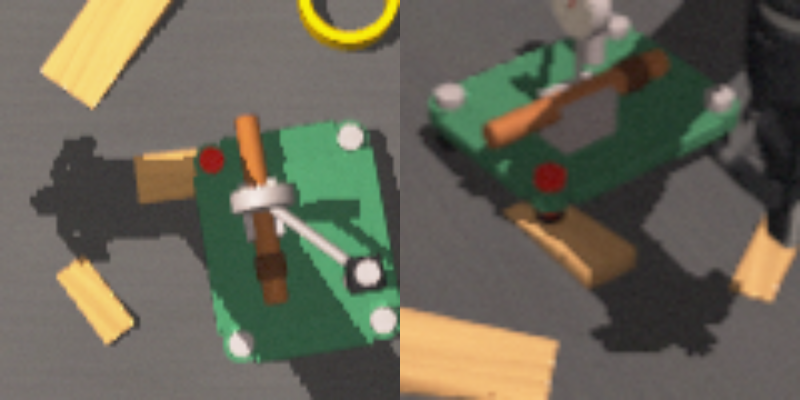

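Final view: the red foot (top (211,160), scene (550,185)) rests on the wedge. All caps are at equal height, the wedge is centred under the foot, and the gripper is clear. Handing in.

```bash
python3 -c "
from station import finish_job
print(finish_job())"
```

```text
the job is handed in; nothing more can be done
None
```

I pushed the 110 x 44 mm wedge, butt first with shut fingertips, under the red-collared foot until the stand came level. I stopped when the push force jumped from about 7 N to about 9.6 N, the sign that the opposite foot was down. I then backed the gripper off and handed the job in at about 12 s of robot time.

**Level:** after release, the top camera showed a residual tilt of about 0.1°, down from about 4.3°. That is roughly 0.2 mm at the foot and near the measurement limit. The cap heights agreed within 1–2 mm in both cameras.

**Stand and bench:** the stand shifted about 1 mm at most beyond what the levelling itself explains. The other wedges and the tape looked unmoved in the last picture. I did not re-measure the rest of the bench items, but the gripper was never near them.

**Disagreement:** the scene camera's plate fit gave 0.9°. I discounted it because it used only a small sunlit strip of 223 pixels, and that camera's own cap heights were level.

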